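# Touch off a bolted heating block and seat the temperature probe

### The arm

A 6-joint arm with a two-finger parallel gripper is mounted at the origin on the work surface. World frame = base frame: x ahead of the robot, y to its left, z up, the work surface at z = 0. Lengths are in m, angles in rad, forces in N, time in s.
With the tool pointing down it reaches from about 0.275 to 0.825 m from the base axis. Payload 5.2 kg.
Tool frame: the origin (TCP) lies at the very end of the fingers, on their centre line; the grasp point (between the pads) lies 19 mm behind it; x points along the fingers, y is the direction in which the jaws open and shut, and the axes are right-handed (so a half turn about x gives the same grasp; the last joint's range is limited). The gripper opens to 93 mm and grips with 3 to 60 N. Pads are 15 mm wide; open, the fingers measure 128 mm over their backs; the gripper's body (75 mm by 188 mm) begins 65 mm behind the grasp point.
Start: joints at [-1.527, 0.259, 1.535, -0, 1.348, -0.203], TCP at [0.134, -0.533, 0.219] pointing down, gripper open.
Joint ranges: [-3.14, 3.14], [-0.91, 2.08], [0.19, 2.58], [-1.22, 4.36], [0.22, 2.71], [-3.12, 3.12]. Speed limits (rad/s): [2.57, 2.57, 3.14, 3.14, 3.14, 3.14].

### API

Orientations are given as a unit quaternion [w, x, y, z].
In Python, from rig import robot gives the robot as it stands.
- The arm moves only by the shell command python3 -m crank 'ROWS'. ROWS is JSON, a list that holds one entry, the list of rows, each a list of 7 numbers: the shift along the tool's x, y, z in m, then the turn, a rotation vector about the tool's x, y, z in rad, then the closure, from 0 (fully open) to 1 (shut). In form: [[[tx, ty, tz, ax, ay, az, jaw], ...]]. A call has exactly 5 rows; each row shifts and turns the commanded pose from where the row before left it, along the tool's axes as they then stand; what a row does not reach is not made up. A row lasts 1/10 s, in which the tool goes at most 50 mm and 8.59 degrees, less where a joint would pass 70% of its speed; a pose out of reach is approached as far as the arm can. A call is refused whole if a number of a shift passes 0.05 or a number of a turn 0.15, either way. A call with a gripper value outside its range is refused whole. The fingers move at their own pace and stop on an object; the grip force is fixed at half the most. Time passes only in rows, so rows that do not move let the fingers close, or fill a call up. It gives the time, the measured TCP pose, the force and the opening at its end, in the units of the state.
- robot.sense(): the state, without advancing time (a new reading comes with each control period).
- robot.grab_frame(name): name is "scene" or "top" or "wrist"; returns a dict with "color" (420x560x3 uint8, blue, green, red), "mtx" (3x3 intrinsics, pixels), "R" (3x3) and "t" (3): a world point X has camera coordinates R X + t. Camera axes: x right, y down, z forward; pixel columns grow to the right and rows downward; lengths in m; the calibration is good to about 2 mm. A picture is of the moment at which its call begins. There is no depth.
- robot.finish_job(): hands the job in, once; it reports no verdict.
The state is a dict: "t": time; "joint_pos": joint angles; "joint_vel": joint speeds; "effort": joint torques, N m; "position": TCP position; "tcp_rot": TCP orientation; "ft_force": force on the tool from outside, world axes, zero at the start; "wrist_torque": the same for the moment, N m; "width": finger opening in m.
Only numpy, scipy, OpenCV 4.12 (cv2) and the standard library are available. Lean on these libraries where they do the work, as an engineer would, in place of code of your own. Each camera call takes 0.05 s, during which the arm holds its last target.

### The job

The aluminium block on the dry heater was bolted down by eye, so find out by touch where it sits: take the temperature probe out of its holder and, with the side of its steel pin, touch the block's three raised steel pads lightly and steadily (a few newtons, about half a second each): first the left pad on the long side that faces the robot, then the right pad on that side, then the pad on the block's left end. Then stand the probe in the small bore of the block, fully home, and let go of it. Never press hard on the block, and leave the other things on the bench where they are.

Things in the scene. Friction and masses are not known exactly. Their poses are not given: they have to be found in the camera images.
- heater: White dry heater, 190 (x) x 200 (y) x 70 mm high, fixed to the bench; origin at the centre of its underside, z up, its front (black window and knob) faces its -x (towards the robot), +y is to the left as the robot sees it. An aluminium block is bolted on its top; block and heater are rigid and do not move.
- plate_mid (a point): Middle of the heater's top, axes as the heater's. The aluminium block on it is 60 (x) x 110 (y) x 45 mm high; the block itself is NOT measured: the centre of its underside lies anywhere within 7 mm in x and 7 mm in y of this point, and it is turned up to 0.08 rad either way against the heater. Two capped amber vials stand fast in the block and rise 21 mm above its top.
- nominal_left_pad (a point): Where the left front pad's face centre would be if the block sat dead centre and square; a point fixed to the heater, the real pad is off by the block's error. Real pads: square, dark steel, 26 x 26 mm, 3 mm proud of the block's side, face centre 24 mm above the block's underside. This face looks to the block's -x; block frame (mm, from the centre of its underside): x -33, y +40.
- nominal_right_pad (a point): The same for the right front pad: its face looks to the block's -x; in the block's frame x -33, y -40 mm, 24 mm up. A point fixed to the heater, not to the block.
- nominal_end_pad (a point): The same for the pad on the block's left end: its face looks to the block's +y; in the block's frame x 0, y +58 mm, 24 mm up. A point fixed to the heater, not to the block.
- nominal_bore (a point): The same for the mouth of the probe's bore, in the block's frame x 0, y -35 mm, 45 mm up (the block's top). The bore is 11.5 mm wide, with a 1.5 mm chamfer, 35 mm deep; the vial wells are wider and full. A point fixed to the heater, not to the block.
- holder: Fixed grey plastic holder, 80 x 80 x 50 mm high, with one upright hole 12 mm wide and 40 mm deep in the middle of its top, in which the probe stands at the start; origin at the centre of its underside, z up.
- probe: Temperature probe, loose, upright, 90 to 155 g: steel pin 10 mm in diameter and 75 mm long with a chamfered tip, above it a black square handle 22 x 22 mm and 60 mm long (75 to 135 mm above the tip), above that a thin 8 mm stub. Origin at the tip's centre, z up along the pin; x and y are square to the handle's faces. At the start the tip is 10 mm above the bench.
- probe_tip (a point): Centre of the probe's lower end (same point as the probe's origin).
- beaker: Open glass beaker, 70 mm wide, 90 mm high; bystander, origin under its centre.
- amber_bottle: Amber glass bottle, 52 mm wide, 100 mm high; bystander, origin under its centre.
- salve_jar: White jar with black cap, 60 mm wide, 60 mm high; bystander, origin under its centre.
- notebook: Closed notebook, 110 x 150 x 18 mm; bystander, origin under its centre.
- spatula: Lab spatula, 180 mm long, 5 mm thick, lying flat; bystander.
- dish: Shallow white dish, 90 mm wide, 16 mm high; bystander, origin under its centre.
- pen_cup: Blue plastic cup, 72 mm wide, 100 mm high; bystander, origin under its centre.
Things that resemble listed ones, but are neither listed nor needed, are in the scene too. There is more than one size of the probe; the one meant has the size given above.

How it is judged:
By the outcome, as a careful person would: the job done as asked, in the order asked, and still so for the second after the job is handed in, with the robot touching nothing.
It also fails if it takes over 72 s, if anything falls off the work surface, if the arm or the gripper's body presses on something with over 40 N, if the wrist force passes 120 N, or if a joint passes its speed limit or range.

## Working session

There is one attempt and no reset: what is moved stays moved. The work goes in short steps, Python scripts to look and compute and a shell command to move; the robot and the scene stay as the last step left them, time stands still between calls to the robot, and variables do not carry over. Pictures are saved under pics/ and viewed, and the job is handed in when it is done.

```bash
ls; mkdir -p pics
cat > h.py <<'E'
import numpy as np, cv2
from rig import robot
def snap(n,f):
    d=robot.grab_frame(n); cv2.imwrite(f,d["color"]); np.savez(f[:-4]+'.npz',**{k:np.array(d[k]) for k in d}); return d
def load(f):
    return dict(np.load(f[:-4]+'.npz'))
def proj(d,X):
    X=np.atleast_2d(X); c=X@d["R"].T+d["t"]; p=c@d["mtx"].T; return p[:,:2]/p[:,2:]
def back(d,uv,z):
    r=d["R"].T@np.linalg.inv(d["mtx"])@np.array([uv[0],uv[1],1.]); o=-d["R"].T@d["t"]
    return o+r*(z-o[2])/r[2]
E
python3 - <<'E'
from h import *
for n in ["scene","top","wrist"]:
    d=snap(n,f"pics/{n}0.png"); print(n,-d["R"].T@d["t"],d["mtx"][0,0])
print(robot.sense())
E
```

```text
pics
scene [1.27246561 0.34487576 0.94439025] 388.2130285089124
top [ 0.31726064 -0.01615715  1.41331397] 541.8180230907662
wrist [ 0.20834116 -0.51479713  0.38386675] 303.7203782471455
{'t': 0.15, 'joint_pos': array([-1.52680039e+00,  2.59201402e-01,  1.53581167e+00, -2.47879829e-05,
        1.34798557e+00, -2.02782254e-01]), 'joint_vel': array([-1.25085234e-03, -3.06218026e-03, -4.61428985e-04, -7.15052324e-04,
       -1.99860613e-05, -5.65379732e-05]), 'effort': array([ 8.52507164e-04, -4.37646461e+01, -2.84232277e+01,  7.19296513e-02,
        3.79683240e-02, -8.66546702e-05]), 'position': array([ 0.13435972, -0.53291596,  0.21800282]), 'tcp_rot': array([ 0.08653374,  0.7017613 ,  0.08752615, -0.70169949]), 'ft_force': array([-0.50095096, -0.09245463, -0.06971172]), 'wrist_torque': array([ 0.0296789 ,  0.02186303, -0.02714599]), 'width': 0.09250192748672154}
```

View pics/scene0.png

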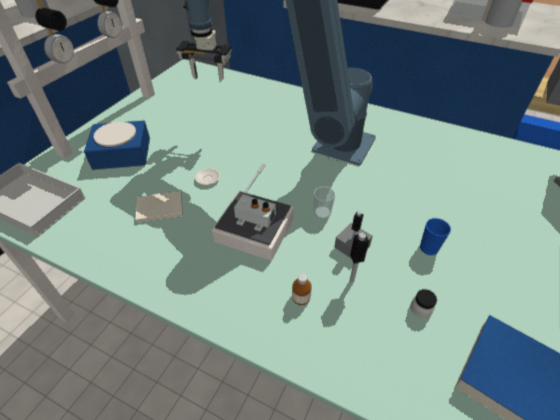

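View pics/top0.png

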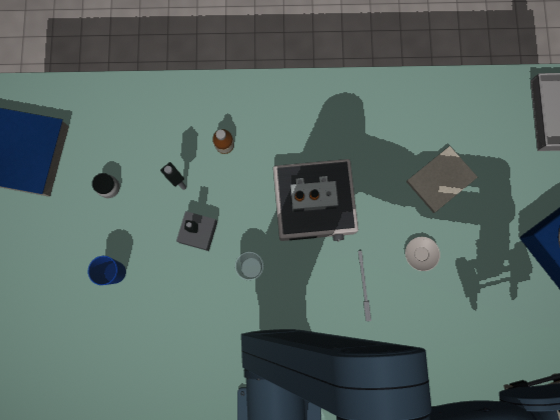

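View pics/wrist0.png

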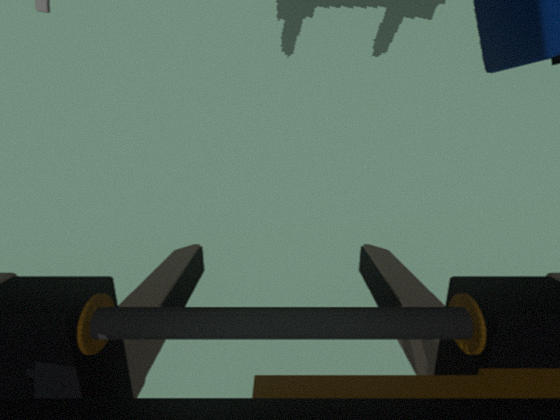

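Run:
```python
from h import *
d=load("pics/top0.png"); im=d["color"]
a=cv2.resize(im[145:255,265:375],(600,600),interpolation=cv2.INTER_CUBIC)
cv2.imwrite("pics/c1.png",a)
b=cv2.resize(im[110:260,150:250],(400,600),interpolation=cv2.INTER_CUBIC)
e=load("pics/scene0.png")["color"][195:315,280:390]
e=cv2.resize(e,(400,436),interpolation=cv2.INTER_CUBIC); e=cv2.copyMakeBorder(e,0,164,0,0,cv2.BORDER_CONSTANT)
cv2.imwrite("pics/c2.png",np.hstack([b,e]))
for p in [(276,164),(352,160),(356,234),(281,240)]: print(back(d,p,.07))
for p in [(190,226),(172,170)]: print(back(d,p,.15))
print(back(d,(197,230),.05))
```

```text
[ 0.658128   -0.00435629  0.07      ]
[ 0.6655074  -0.19838539  0.07      ]
[ 0.47563424 -0.20109795  0.07      ]
[ 0.46337161 -0.01423666  0.07      ]
[0.49086273 0.19939344 0.15      ]
[0.62702899 0.24471944 0.15      ]
[0.4941067  0.19851082 0.05      ]
```

View pics/c1.png

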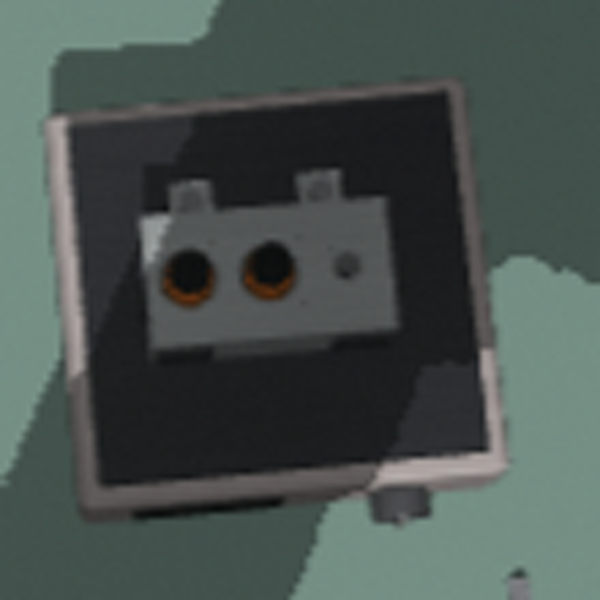

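View pics/c2.png

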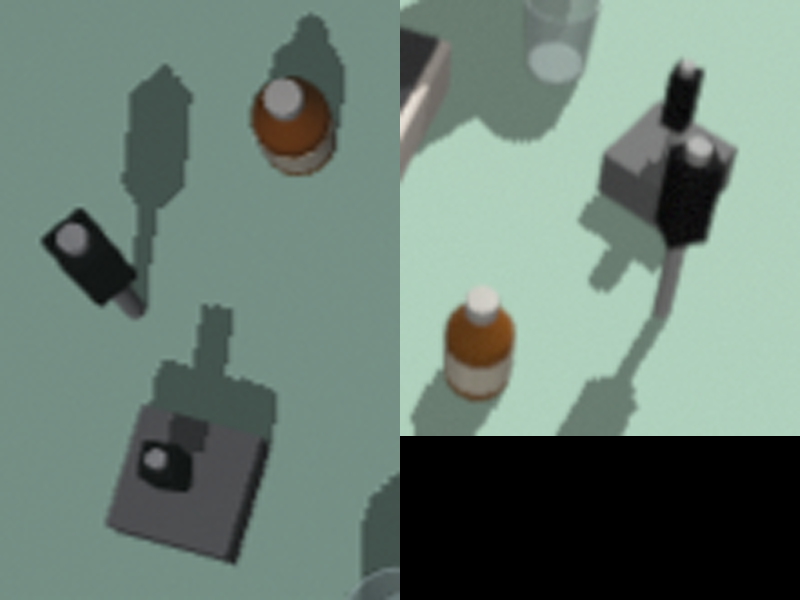

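```bash
cat >> h.py <<'E'
from scipy.spatial.transform import Rotation as Ro
def Rt(s): q=s["tcp_rot"]; return Ro.from_quat([q[1],q[2],q[3],q[0]]).as_matrix()
def st():
    s=robot.sense(); R=Rt(s)
    print("t %.2f"%s["t"],"pos",s["position"].round(4),"F",s["ft_force"].round(2),"w %.4f"%s["width"]);
    print("x",R[:,0].round(3),"y",R[:,1].round(3),"z",R[:,2].round(3),"j",s["joint_pos"].round(2)); return s,R
def goto(P,yaw=None,n=None):
    # desired: tool x down, y axis at world yaw. prints shift in present tool axes (pure shift) and turn rotvec
    s=robot.sense(); R=Rt(s); d=np.array(P)-s["position"]
    print("shift total tool",(R.T@d).round(4))
    if yaw is not None:
        y=np.array([np.cos(yaw),np.sin(yaw),0]); x=np.array([0,0,-1.]); T=np.c_[x,y,np.cross(x,y)]
        print("turn total", Ro.from_matrix(R.T@T).as_rotvec().round(4), "shift in target axes",(T.T@d).round(4))
E
python3 - <<'E'
from h import *
from scipy.optimize import least_squares
st(); goto([0.42,0.19,0.33],0)
d=load("pics/top0.png")
# scene-based triangulation: decoy and probe stub tops
e=load("pics/scene0.png")
def tri(p,q):
    f=lambda X: np.r_[proj(d,X)[0]-p,proj(e,X)[0]-q]
    r=least_squares(f,[.5,.1,.1]); return r.x,abs(r.fun).max()
print("probe stub",tri((188.5,224.5),(358.8,213.5)))
print("decoy stub",tri((168,169),(362.5,236)))
print("decoy tip",tri((184,187),(352,281)))
E
```

```text
t 0.15 pos [ 0.1344 -0.5329  0.218 ] F [-0.5  -0.09 -0.07] w 0.0925
x [-0.     0.001 -1.   ] y [ 0.244 -0.97  -0.001] z [-0.97  -0.244 -0.   ] j [-1.53  0.26  1.54 -0.    1.35 -0.2 ]
shift total tool [-0.111  -0.6314 -0.4536]
turn total [-1.324e+00 -1.100e-03  1.000e-03] shift in target axes [-0.112   0.2856 -0.7229]
probe stub (array([0.49426415, 0.20481454, 0.14834333]), np.float64(0.8195502642066685))
decoy stub (array([0.6163972 , 0.24626692, 0.20046565]), np.float64(1.321813765029276))
decoy tip (array([ 0.61585283,  0.24600034, -0.0007523 ]), np.float64(1.375978502022349))
```

```bash
python3 -m crank '[[[-0.02,-0.035,-0.025,0,0,0,0],[-0.02,-0.035,-0.025,0,0,0,0],[-0.02,-0.035,-0.025,0,0,0,0],[-0.02,-0.035,-0.025,0,0,0,0],[-0.02,-0.035,-0.025,0,0,0,0]]]'
python3 -m crank '[[[0,-0.038,-0.027,0,0,0,0],[0,-0.038,-0.027,0,0,0,0],[0,-0.038,-0.027,0,0,0,0],[0,-0.038,-0.027,0,0,0,0],[0,-0.038,-0.027,0,0,0,0]]]'
python3 -m crank '[[[0,-0.038,-0.027,0,0,0,0],[0,-0.038,-0.027,0,0,0,0],[0,-0.038,-0.027,0,0,0,0],[0,-0.038,-0.027,0,0,0,0],[0,-0.038,-0.027,0,0,0,0]]]'
python3 - <<'E'
from h import *
st(); goto([0.42,0.19,0.33])
E
```

```text
t: 0.65
position: [0.2131, -0.3312, 0.3191]
tcp_rot: [0.087, 0.702, 0.087, -0.702]
ft_force: [0.8, -0.1, 1.2]
width: 0.0929
t: 1.15
position: [0.2973, -0.114, 0.3187]
tcp_rot: [0.087, 0.702, 0.087, -0.702]
ft_force: [1.6, -0.2, 0.3]
width: 0.0929
t: 1.65
position: [0.3819, 0.1035, 0.3187]
tcp_rot: [0.087, 0.702, 0.087, -0.702]
ft_force: [-0.0, -1.6, 0.7]
width: 0.093
t 1.65 pos [0.3819 0.1035 0.3187] F [-0.05 -1.55  0.66] w 0.0930
x [ 0.001 -0.    -1.   ] y [ 0.245 -0.97   0.   ] z [-0.97  -0.245 -0.   ] j [-0.02 -0.08  1.67 -0.    1.55  1.3 ]
shift total tool [-0.0113 -0.0745 -0.0582]
```

```bash
python3 -m crank '[[[0,-0.036,-0.028,0,0,0,0],[0,-0.036,-0.028,0,0,0,0],[0,0,0,0,0,0,0],[0,0,0,0,0,0,0],[0,0,0,0,0,0,0]]]'
python3 - <<'E'
from h import *
st(); d=snap("wrist","pics/w1.png")
E
```

```text
t: 2.15
position: [0.4181, 0.184, 0.3185]
tcp_rot: [-0.087, -0.701, -0.087, 0.702]
ft_force: [-0.2, -0.4, 0.7]
width: 0.0927
t 2.15 pos [0.4181 0.184  0.3185] F [-0.23 -0.44  0.73] w 0.0927
x [-0.001 -0.001 -1.   ] y [ 0.244 -0.97   0.   ] z [-0.97  -0.244  0.001] j [ 0.17  0.04  1.56 -0.    1.55  1.49]
```

View pics/w1.png

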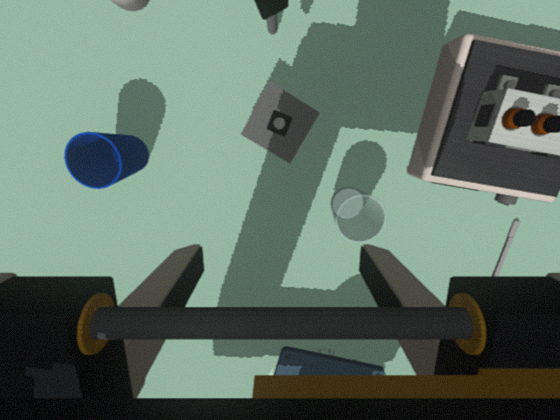

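Run:
```python
from h import *
d=load("pics/w1.png"); im=d["color"]
a=cv2.resize(im[75:170,235:325],None,fx=6,fy=6,interpolation=cv2.INTER_CUBIC); a=np.clip(a.astype(float)*1.8,0,255).astype(np.uint8); cv2.imwrite("pics/c3.png",a)
b=cv2.resize(im[30:210,400:560],None,fx=3.3,fy=3.3,interpolation=cv2.INTER_CUBIC);b=np.clip(b.astype(float)*1.6,0,255).astype(np.uint8); cv2.imwrite("pics/c4.png",b)
```

```text
(no output)
```

View pics/c3.png

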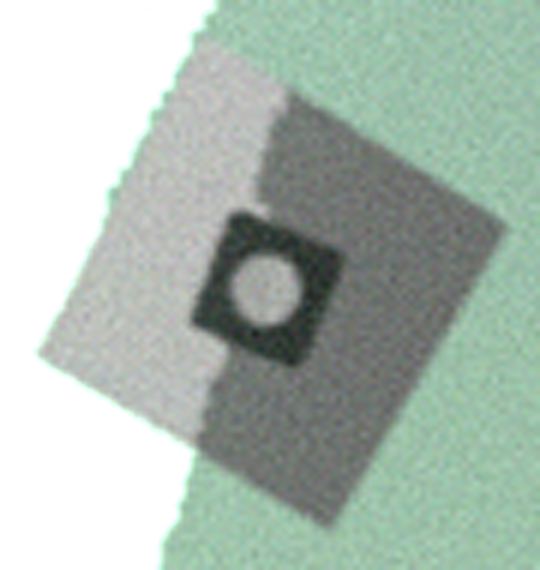

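View pics/c4.png

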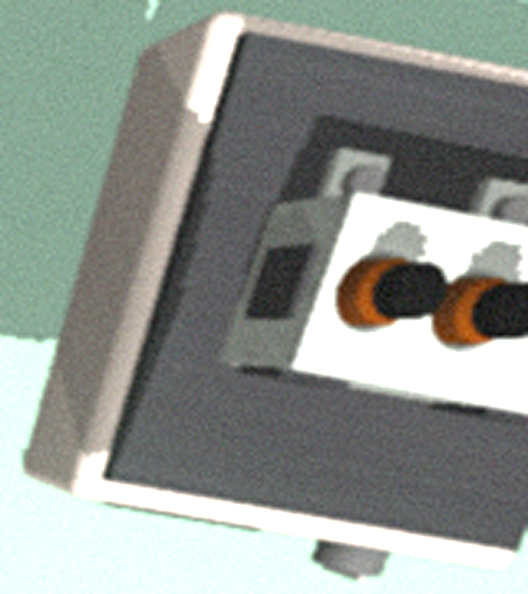

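Run:
```python
from h import *
d=load("pics/w1.png")
c=np.array([(235,212),(343,252),(298,365),(193,323)])/6+[235-.4,75-.4]
P=np.array([back(d,p,.145) for p in c]); print(P.round(4),P.mean(0).round(4))
for i in range(4):
    v=P[(i+1)%4]-P[i]; print(np.linalg.norm(v).round(4),np.degrees(np.arctan2(v[1],v[0])).round(1))
c=np.array([(205,35),(507,230),(332,525),(40,352)])/6+[235-.4,75-.4]
P=np.array([back(d,p,.05) for p in c]); print(P.round(4),P.mean(0).round(4))
```

```text
[[0.5043 0.2133 0.145 ]
 [0.5024 0.193  0.145 ]
 [0.4815 0.196  0.145 ]
 [0.484  0.2161 0.145 ]] [0.4931 0.2046 0.145 ]
0.0203 -95.3
0.0211 172.0
0.0203 82.9
0.0204 -7.9
[[0.542  0.2315 0.05  ]
 [0.519  0.1556 0.05  ]
 [0.4449 0.1773 0.05  ]
 [0.4668 0.2527 0.05  ]] [0.4932 0.2043 0.05  ]
```

Run:
```python
from h import *
goto([0.4931,0.2045,0.20],np.radians(-97.1))
```

```text
shift total tool [ 0.1187 -0.0021 -0.0778]
turn total [ 3.693e-01  2.000e-04 -5.000e-04] shift in target axes [ 0.1187 -0.0299 -0.0718]
```

```bash
python3 -m crank '[[[0.01,0,0,0.123,0,0,0],[0.01,0,0,0.123,0,0,0],[0.01,0,0,0.123,0,0,0],[0.01,-0.015,-0.036,0,0,0,0],[0.01,-0.015,-0.036,0,0,0,0]]]'
python3 -m crank '[[[0.03,0,0,0,0,0,0],[0.03,0,0,0,0,0,0],[0,0,0,0,0,0,0],[0,0,0,0,0,0,0],[0,0,0,0,0,0,0]]]'
python3 - <<'E'
from h import *
st(); goto([0.4931,0.2045,0.086],np.radians(-97.1))
snap("wrist","pics/w2.png")
E
```

```text
t: 2.7
position: [0.4942, 0.2042, 0.2696]
tcp_rot: [-0.044, 0.706, -0.044, -0.705]
ft_force: [0.5, 0.2, 0.3]
width: 0.0928
t: 3.2
position: [0.4947, 0.2053, 0.2109]
tcp_rot: [-0.044, 0.707, -0.043, -0.705]
ft_force: [0.1, -0.8, 0.9]
width: 0.0929
t 3.20 pos [0.4947 0.2053 0.2109] F [ 0.09 -0.82  0.92] w 0.0929
x [ 0.003  0.001 -1.   ] y [-0.123 -0.992 -0.001] z [-0.992  0.123 -0.003] j [ 0.19  0.24  1.58 -0.    1.32  1.88]
shift total tool [0.1249 0.0011 0.0019]
turn total [ 0.0005 -0.0034  0.001 ] shift in target axes [0.1249 0.001  0.0015]
```

View pics/w2.png

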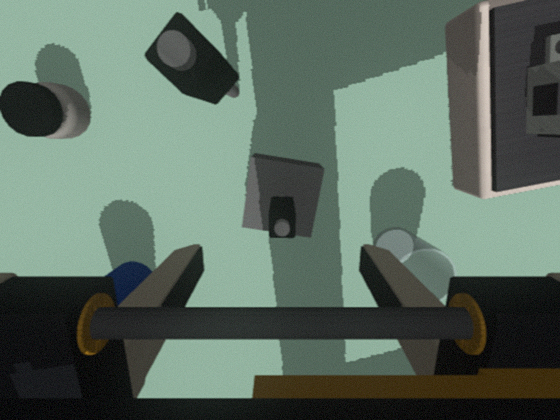

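```bash
python3 -m crank '[[[0.035,0,0,0,-0.003,0,0],[0.035,0.001,0.001,0,0,0,0],[0.035,0,0.001,0,0,0,0],[0.02,0,0,0,0,0,0],[0,0,0,0,0,0,0]]]'
python3 - <<'E'
from h import *
st(); goto([0.4931,0.2045,0.086],np.radians(-97.1))
E
```

```text
t: 3.75
position: [0.4899, 0.2048, 0.0823]
tcp_rot: [0.043, -0.704, 0.043, 0.708]
ft_force: [0.2, 0.3, 0.2]
width: 0.093
t 3.75 pos [0.4899 0.2048 0.0823] F [0.18 0.35 0.22] w 0.0930
x [-0.006 -0.    -1.   ] y [-0.122 -0.993  0.001] z [-0.993  0.122  0.006] j [0.19 0.36 1.76 0.   1.03 1.88]
shift total tool [-0.0037 -0.0001 -0.0032]
turn total [ 0.0016  0.0063 -0.001 ] shift in target axes [-0.0037 -0.0001 -0.0032]
```

```bash
python3 -m crank '[[[-0.003,0,-0.003,0,0.005,0,0],[0,0,0,0,0,0,0],[0,0,0,0,0,0,0],[0,0,0,0,0,0,0],[0,0,0,0,0,0,0]]]'
python3 - <<'E'
from h import *
st(); goto([0.4931,0.2045,0.086],np.radians(-97.1))
E
```

```text
t: 4.25
position: [0.4946, 0.2048, 0.0873]
tcp_rot: [-0.043, 0.707, -0.043, -0.705]
ft_force: [0.9, 0.3, 0.2]
width: 0.0923
t 4.25 pos [0.4946 0.2048 0.0873] F [0.89 0.28 0.18] w 0.0923
x [ 0.003 -0.    -1.   ] y [-0.122 -0.993 -0.   ] z [-0.993  0.122 -0.003] j [ 0.18  0.36  1.75 -0.    1.03  1.88]
shift total tool [0.0013 0.0005 0.0014]
turn total [ 0.0018 -0.003   0.0003] shift in target axes [0.0013 0.0005 0.0014]
```

```bash
python3 -m crank '[[[0,0,0.001,0,-0.002,0,0.4],[0,0,0,0,0,0,0.7],[0,0,0,0,0,0,1],[0,0,0,0,0,0,1],[0,0,0,0,0,0,1]]]'
python3 -m crank '[[[0,0,0,0,0,0,1],[0,0,0,0,0,0,1],[0,0,0,0,0,0,1],[0,0,0,0,0,0,1],[0,0,0,0,0,0,1]]]'
python3 - <<'E'
from h import *
st()
E
```

```text
t: 4.75
position: [0.4932, 0.2049, 0.0866]
tcp_rot: [0.043, -0.706, 0.043, 0.706]
ft_force: [0.1, 0.3, -0.5]
width: 0.0579
t: 5.25
position: [0.4933, 0.2049, 0.0867]
tcp_rot: [-0.043, 0.706, -0.043, -0.706]
ft_force: [0.4, -0.4, 0.2]
width: 0.022
t 5.25 pos [0.4933 0.2049 0.0867] F [ 0.44 -0.44  0.19] w 0.0220
x [ 0.  0. -1.] y [-0.122 -0.993 -0.   ] z [-0.993  0.122 -0.   ] j [0.18 0.36 1.75 0.   1.04 1.88]
```

```bash
python3 -m crank '[[[-0.02,0,0,0,0,0,1],[-0.04,0,0,0,0,0,1],[-0.04,0,0,0,0,0,1],[-0.04,0,0,0,0,0,1],[-0.03,0,0,0,0,0,1]]]'
python3 - <<'E'
from h import *
st(); 
snap("wrist","pics/w3.png"); snap("scene","pics/s3.png"); snap("top","pics/t3.png")
a=cv2.resize(load("pics/t3.png")["color"][145:255,265:375],(600,600),interpolation=cv2.INTER_CUBIC)
cv2.imwrite("pics/c5.png",np.clip(a*1.5,0,255))
E
```

```text
t: 5.75
position: [0.4936, 0.205, 0.2592]
tcp_rot: [-0.043, 0.707, -0.043, -0.705]
ft_force: [0.5, -0.4, -1.4]
width: 0.0215
t 5.75 pos [0.4936 0.205  0.2592] F [ 0.45 -0.43 -1.39] w 0.0215
x [ 0.002  0.    -1.   ] y [-0.122 -0.993 -0.001] z [-0.993  0.122 -0.002] j [ 0.18  0.2   1.51 -0.    1.43  1.88][ WARN:0@2.549] global loadsave.cpp:1063 imwrite_ Unsupported depth image for selected encoder is fallbacked to CV_8U.
```

View pics/w3.png

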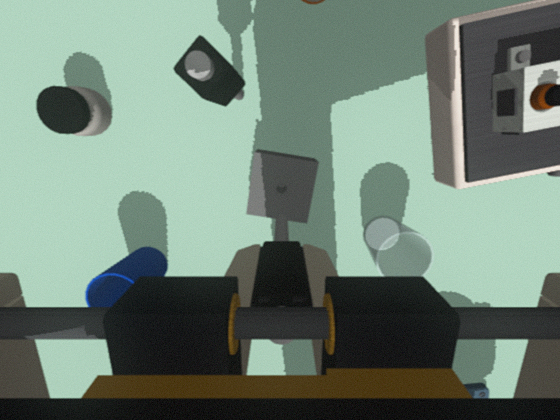

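View pics/c5.png

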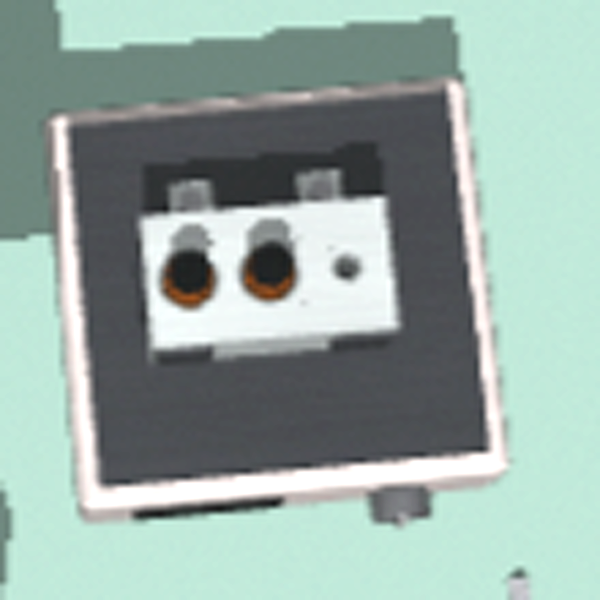

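View pics/s3.png

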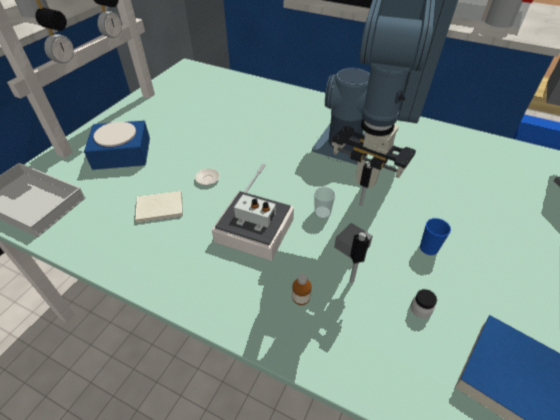

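Run:
```python
from h import *
from scipy.optimize import least_squares
d=load("pics/t3.png")
c=np.array([(138,216),(387,196),(400,328),(152,348)])/(600/110)+[264.6,144.6]
L=np.array([(30,55),(30,-55),(-30,-55),(-30,55)])/1000.
def f(p):
    a=p[2]; R=np.array([[np.cos(a),-np.sin(a)],[np.sin(a),np.cos(a)]])
    X=np.c_[L@R.T+p[:2],np.full(4,.115)]; return (proj(d,X)-c).ravel()
r=least_squares(f,[.57,-.1,.03]); print(r.x,np.degrees(r.x[2]),r.fun.round(2))
x,y,a=r.x; R=np.array([[np.cos(a),-np.sin(a)],[np.sin(a),np.cos(a)]])
for n,l in dict(left=(-33,40),right=(-33,-40),end=(0,58),bore=(0,-35)).items(): print(n,R@np.array(l)/1000+[x,y])
b=np.array((347,266))/(600/110)+[264.6,144.6]; print("bore px",back(d,b,.115))
```

```text
[ 0.56885331 -0.0963457   0.0681018 ] 3.901945602479483 [ 0.54  0.08 -0.36  0.07 -0.26 -0.09  0.09 -0.04]
left [ 0.53320784 -0.05868404]
right [ 0.53865177 -0.1384986 ]
end [ 0.56490646 -0.03848015]
bore [ 0.57123503 -0.13126457]
bore px [ 0.57093377 -0.13115901  0.115     ]
```

```bash
python3 -m crank '[[[0,0,0,-0.14,0,0,1],[0,0,0,-0.14,0,0,1],[0,0,0,-0.14,0,0,1],[0,0,0,-0.14,0,0,1],[0,0,0,-0.14,0,0,1]]]'
python3 -m crank '[[[0,0,0,-0.14,0,0,1],[0,0,0,-0.14,0,0,1],[0,0,0,-0.14,0,0,1],[0,0,0,-0.14,0,0,1],[0,0,0,-0.14,0,0,1]]]'
python3 -m crank '[[[0,0,0,-0.14,0,0,1],[0,0,0,-0.14,0,0,1],[0,0,0,-0.08,0,0,1],[0,0,0,0,0,0,1],[0,0,0,0,0,0,1]]]'
python3 - <<'E'
from h import *
st(); goto([0.508,-0.0604,0.259],0.068)
E
```

```text
t: 6.4
position: [0.4921, 0.2046, 0.2541]
tcp_rot: [-0.203, -0.676, -0.204, 0.679]
ft_force: [-0.1, -0.7, -0.8]
width: 0.0218
t: 6.9
position: [0.4921, 0.2046, 0.2541]
tcp_rot: [-0.423, -0.565, -0.424, 0.568]
ft_force: [0.8, 0.4, -1.3]
width: 0.0218
t: 7.4
position: [0.4925, 0.2047, 0.255]
tcp_rot: [0.515, 0.483, 0.517, -0.484]
ft_force: [0.6, -0.2, -0.7]
width: 0.0217
t 7.40 pos [0.4925 0.2047 0.255 ] F [ 0.56 -0.19 -0.68] w 0.0217
x [-0.003 -0.001 -1.   ] y [ 0.998  0.065 -0.003] z [ 0.065 -0.998  0.   ] j [0.18 0.21 1.51 0.   1.42 0.12]
shift total tool [-0.0039 -0.0017  0.2656]
turn total [-0.0033  0.0003  0.0029] shift in target axes [-0.004  -0.0026  0.2656]
```

```bash
python3 -m crank '[[[0,0,0.04,0,0,0,1],[0,0,0.045,0,0,0,1],[0,0,0.045,0,0,0,1],[0,0,0.045,0,0,0,1],[0,0,0.045,0,0,0,1]]]'
python3 -m crank '[[[0,0,0.045,0,0,0,1],[0,0,0,0,0,0,1],[0,0,0,0,0,0,1],[0,0,0,0,0,0,1],[0,0,0,0,0,0,1]]]'
python3 - <<'E'
from h import *
st(); goto([0.508,-0.0604,0.162],0.068)
snap("wrist","pics/w4.png")
E
```

```text
t: 7.9
position: [0.5076, -0.0162, 0.2561]
tcp_rot: [0.516, 0.483, 0.516, -0.484]
ft_force: [0.8, 0.8, -1.7]
width: 0.0219
t: 8.4
position: [0.5109, -0.0581, 0.2565]
tcp_rot: [0.517, 0.483, 0.517, -0.483]
ft_force: [0.3, 0.5, -1.2]
width: 0.0218
t 8.40 pos [ 0.5109 -0.0581  0.2565] F [ 0.26  0.45 -1.17] w 0.0218
x [-0.  0. -1.] y [ 0.998  0.068 -0.   ] z [ 0.068 -0.998 -0.   ] j [-0.33  0.17  1.55  0.    1.42 -0.4 ]
shift total tool [ 0.0945 -0.003   0.0022]
turn total [ 0.0004 -0.0004  0.0002] shift in target axes [ 0.0945 -0.003   0.0021]
```

View pics/w4.png

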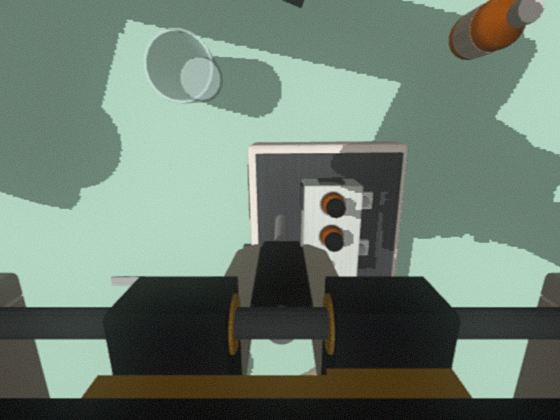

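```bash
python3 -m crank '[[[0.03,-0.003,0.002,0,0,0,1],[0.03,0,0,0,0,0,1],[0.02,0,0,0,0,0,1],[0.014,0,0,0,0,0,1],[0,0,0,0,0,0,1]]]'
python3 -m crank '[[[0,0,0,0,0,0,1],[0,0,0,0,0,0,1],[0,0,0,0,0,0,1],[0,0,0,0,0,0,1],[0,0,0,0,0,0,1]]]'
python3 - <<'E'
from h import *
for i in range(3): st()
snap("scene","pics/s4.png"); snap("top","pics/t4.png");st()
a=cv2.resize(load("pics/s4.png")["color"][150:250,210:310],(600,600),interpolation=cv2.INTER_CUBIC)
cv2.imwrite("pics/c6.png",np.clip(a*1.,0,255).astype(np.uint8))
E
```

```text
t: 8.95
position: [0.5067, -0.0601, 0.1607]
tcp_rot: [0.515, 0.482, 0.518, -0.483]
ft_force: [-0.2, 0.1, -0.5]
width: 0.0216
t: 9.45
position: [0.5084, -0.0618, 0.1631]
tcp_rot: [0.517, 0.483, 0.516, -0.483]
ft_force: [-0.6, -0.1, -1.8]
width: 0.0217
t 9.45 pos [ 0.5084 -0.0618  0.1631] F [-0.64 -0.12 -1.82] w 0.0217
x [ 0.001 -0.    -1.   ] y [0.998 0.067 0.001] z [ 0.067 -0.998  0.   ] j [-0.34  0.24  1.71 -0.    1.2  -0.41]
t 9.45 pos [ 0.5084 -0.0618  0.1631] F [-0.64 -0.12 -1.82] w 0.0217
x [ 0.001 -0.    -1.   ] y [0.998 0.067 0.001] z [ 0.067 -0.998  0.   ] j [-0.34  0.24  1.71 -0.    1.2  -0.41]
t 9.45 pos [ 0.5084 -0.0618  0.1631] F [-0.64 -0.12 -1.82] w 0.0217
x [ 0.001 -0.    -1.   ] y [0.998 0.067 0.001] z [ 0.067 -0.998  0.   ] j [-0.34  0.24  1.71 -0.    1.2  -0.41]
t 9.55 pos [ 0.5082 -0.0618  0.1629] F [ 0.12  0.34 -0.28] w 0.0220
x [ 0. -0. -1.] y [0.998 0.067 0.   ] z [ 0.067 -0.998  0.   ] j [-0.34  0.24  1.71  0.    1.2  -0.41]
```

View pics/c6.png

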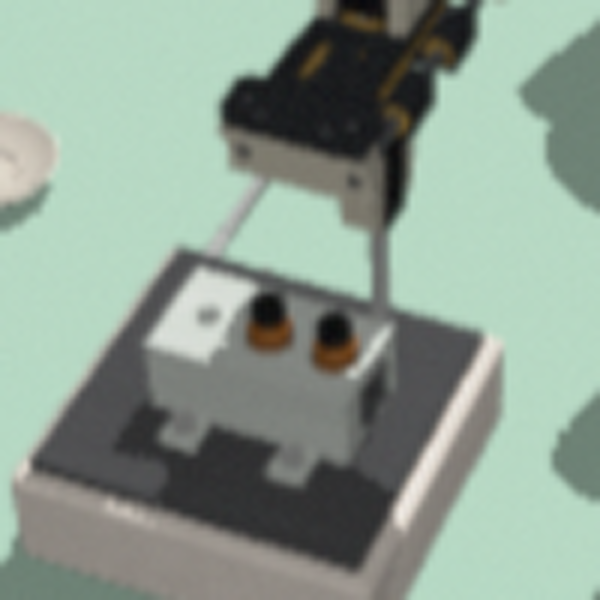

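View pics/t4.png

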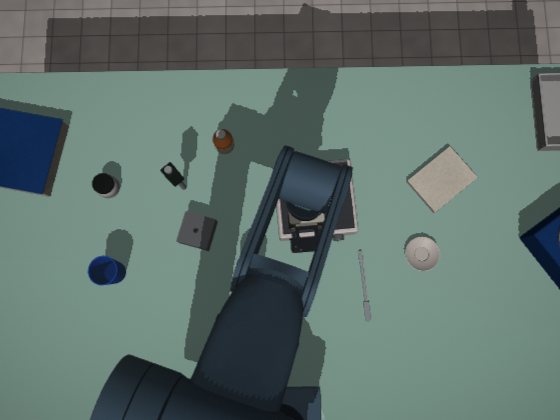

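```bash
python3 -m crank '[[[0,0.006,-0.001,0,0,0,1],[0,0.005,0,0,0,0,1],[0,0.003,0,0,0,0,1],[0,0,0,0,0,0,1],[0,0,0,0,0,0,1]]]'
python3 -m crank '[[[0,0.001,0,0,0,0,1],[0,0,0,0,0,0,1],[0,0.001,0,0,0,0,1],[0,0,0,0,0,0,1],[0,0,0,0,0,0,1]]]'
python3 - <<'E'
from h import *
st()
E
```

```text
t: 10.05
position: [0.5221, -0.0597, 0.1625]
tcp_rot: [0.516, 0.483, 0.517, -0.483]
ft_force: [-0.6, 1.1, -0.8]
width: 0.022
t: 10.55
position: [0.5241, -0.0597, 0.1627]
tcp_rot: [0.516, 0.483, 0.516, -0.483]
ft_force: [1.3, 0.3, -1.5]
width: 0.0219
t 10.55 pos [ 0.5241 -0.0597  0.1627] F [ 1.26  0.32 -1.48] w 0.0219
x [ 0. -0. -1.] y [0.998 0.067 0.   ] z [ 0.067 -0.998  0.   ] j [-0.33  0.26  1.67 -0.    1.21 -0.39]
```

```bash
for i in 1; do python3 -m crank '[[[0,0.0005,0,0,0,0,1],[0,0,0,0,0,0,1],[0,0.0005,0,0,0,0,1],[0,0,0,0,0,0,1],[0,0,0,0,0,0,1]]]'; done
python3 -m crank '[[[0,0.0005,0,0,0,0,1],[0,0,0,0,0,0,1],[0,0.0005,0,0,0,0,1],[0,0,0,0,0,0,1],[0,0,0,0,0,0,1]]]'
```

```text
t: 11.05
position: [0.5251, -0.0596, 0.1626]
tcp_rot: [0.516, 0.483, 0.516, -0.483]
ft_force: [1.1, 0.7, -1.2]
width: 0.0219
t: 11.55
position: [0.5261, -0.0595, 0.1626]
tcp_rot: [0.516, 0.483, 0.516, -0.483]
ft_force: [-0.5, 0.3, -0.5]
width: 0.0221
```

```bash
python3 -m crank '[[[0,0.0005,0,0,0,0,1],[0,0,0,0,0,0,1],[0,0,0,0,0,0,1],[0,0,0,0,0,0,1],[0,0,0,0,0,0,1]]]'
python3 -m crank '[[[0,0.0005,0,0,0,0,1],[0,0,0,0,0,0,1],[0,0,0,0,0,0,1],[0,0,0,0,0,0,1],[0,0,0,0,0,0,1]]]'
```

```text
t: 12.05
position: [0.5265, -0.0595, 0.1627]
tcp_rot: [0.516, 0.483, 0.516, -0.483]
ft_force: [0.1, -0.1, -1.1]
width: 0.0217
t: 12.55
position: [0.527, -0.0595, 0.1626]
tcp_rot: [0.516, 0.483, 0.517, -0.483]
ft_force: [-0.9, -1.5, -0.2]
width: 0.0219
```

```bash
python3 -m crank '[[[0,0.0005,0,0,0,0,1],[0,0,0,0,0,0,1],[0,0,0,0,0,0,1],[0,0,0,0,0,0,1],[0,0,0,0,0,0,1]]]'
python3 -m crank '[[[0,0.0005,0,0,0,0,1],[0,0,0,0,0,0,1],[0,0,0,0,0,0,1],[0,0,0,0,0,0,1],[0,0,0,0,0,0,1]]]'
python3 - <<'E'
from h import *
s,R=st(); print(s["wrist_torque"])
E
```

```text
t: 13.05
position: [0.5271, -0.0594, 0.1626]
tcp_rot: [0.516, 0.483, 0.517, -0.483]
ft_force: [-3.5, -0.5, 0.4]
width: 0.0219
t: 13.55
position: [0.5273, -0.0594, 0.1626]
tcp_rot: [0.516, 0.483, 0.517, -0.483]
ft_force: [-4.1, -0.5, 2.5]
width: 0.0216
t 13.55 pos [ 0.5273 -0.0594  0.1626] F [-4.08 -0.45  2.51] w 0.0216
x [-0.002 -0.    -1.   ] y [ 0.998  0.067 -0.002] z [ 0.067 -0.998 -0.   ] j [-0.32  0.27  1.66 -0.    1.21 -0.39]
[-0.16978987  1.11997969 -0.02612485]
```

```bash
python3 - <<'E'
from h import *
for i in range(5):
    robot.grab_frame("wrist"); s=robot.sense(); print(s["t"],s["ft_force"].round(2),s["position"].round(5),s["wrist_torque"].round(2),Rt(s)[:,0].round(4))
E
python3 -m crank '[[[0,-0.001,0,0,0,0,1],[0,-0.003,0,0,0,0,1],[0,-0.006,0,0,0,0,1],[0,-0.005,0,0,0,0,1],[0,0,0,0,0,0,1]]]'
python3 - <<'E'
from h import *
st(); goto([0.5187,-0.1398,0.1625],0.068)
E
```

```text
13.6 [-4.68 -1.07  3.07] [ 0.52726 -0.05939  0.16258] [-0.26  1.15 -0.01] [-0.0018 -0.     -1.    ]
13.65 [-5.21 -0.45  2.83] [ 0.52726 -0.05941  0.16258] [-0.22  1.15  0.07] [-1.7e-03 -1.0e-04 -1.0e+00]
13.7 [-4.42 -0.43  1.68] [ 0.52725 -0.05941  0.16256] [-0.18  1.16  0.09] [-1.7e-03 -1.0e-04 -1.0e+00]
13.75 [-4.42 -0.53  2.05] [ 0.52725 -0.05941  0.16256] [-0.19  1.17  0.02] [-0.0018 -0.     -1.    ]
13.8 [-4.96 -1.22  1.73] [ 0.52726 -0.05938  0.16258] [-0.16  1.18  0.01] [-0.0017 -0.     -1.    ]
t: 14.3
position: [0.5125, -0.0603, 0.1627]
tcp_rot: [0.516, 0.483, 0.516, -0.483]
ft_force: [-0.8, 0.0, -0.9]
width: 0.022
t 14.30 pos [ 0.5125 -0.0603  0.1627] F [-0.79  0.04 -0.93] w 0.0220
x [ 0.  0. -1.] y [0.998 0.067 0.   ] z [ 0.067 -0.998 -0.   ] j [-0.33  0.24  1.7   0.    1.2  -0.4 ]
shift total tool [0.0002 0.0008 0.0797]
turn total [-0.0011 -0.0001 -0.0002] shift in target axes [0.0002 0.0007 0.0797]
```

```bash
python3 -m crank '[[[0,0,0.03,0,0,0,1],[0,0,0.03,0,0,0,1],[0,0,0.0197,0,0,0,1],[0,0,0,0,0,0,1],[0,0,0,0,0,0,1]]]'
python3 -m crank '[[[0,0.005,0,0,0,0,1],[0,0.005,0,0,0,0,1],[0,0.001,0,0,0,0,1],[0,0,0,0,0,0,1],[0,0,0,0,0,0,1]]]'
python3 - <<'E'
from h import *
st(); goto([0.5337,-0.1388,0.1625],0.068)
E
```

```text
t: 14.8
position: [0.5184, -0.1399, 0.1625]
tcp_rot: [0.516, 0.483, 0.516, -0.483]
ft_force: [0.3, 0.7, -1.1]
width: 0.022
t: 15.3
position: [0.5294, -0.1388, 0.1626]
tcp_rot: [0.517, 0.483, 0.517, -0.483]
ft_force: [0.3, 0.8, -1.4]
width: 0.0221
t 15.30 pos [ 0.5294 -0.1388  0.1626] F [ 0.26  0.81 -1.44] w 0.0221
x [-0.  0. -1.] y [ 0.998  0.068 -0.   ] z [ 0.068 -0.998 -0.   ] j [-0.46  0.3   1.62 -0.    1.22 -0.53]
shift total tool [0.0001 0.0043 0.0003]
turn total [-0.0004 -0.0001  0.0003] shift in target axes [0.0001 0.0043 0.0003]
```

```bash
python3 -m crank '[[[0,0.0005,0,0,0,0,1],[0,0,0,0,0,0,1],[0,0.0005,0,0,0,0,1],[0,0,0,0,0,0,1],[0,0.0005,0,0,0,0,1]]]'
python3 -m crank '[[[0,0.0005,0,0,0,0,1],[0,0,0,0,0,0,1],[0,0,0,0,0,0,1],[0,0,0,0,0,0,1],[0,0,0,0,0,0,1]]]'
python3 -m crank '[[[0,0.0005,0,0,0,0,1],[0,0,0,0,0,0,1],[0,0,0,0,0,0,1],[0,0,0,0,0,0,1],[0,0,0,0,0,0,1]]]'
```

```text
t: 15.8
position: [0.5309, -0.1391, 0.1627]
tcp_rot: [0.516, 0.483, 0.516, -0.483]
ft_force: [-0.1, -0.5, -1.2]
width: 0.0218
t: 16.3
position: [0.5314, -0.139, 0.1627]
tcp_rot: [0.516, 0.483, 0.516, -0.483]
ft_force: [-0.4, -0.3, -1.4]
width: 0.0219
t: 16.8
position: [0.5319, -0.139, 0.1626]
tcp_rot: [0.516, 0.483, 0.516, -0.483]
ft_force: [0.5, 0.3, -1.0]
width: 0.0221
```

```bash
python3 -m crank '[[[0,0.0005,0,0,0,0,1],[0,0,0,0,0,0,1],[0,0,0,0,0,0,1],[0,0,0,0,0,0,1],[0,0,0,0,0,0,1]]]'
python3 -m crank '[[[0,0.0005,0,0,0,0,1],[0,0,0,0,0,0,1],[0,0,0,0,0,0,1],[0,0,0,0,0,0,1],[0,0,0,0,0,0,1]]]'
```

```text
t: 17.3
position: [0.5324, -0.139, 0.1626]
tcp_rot: [0.516, 0.483, 0.516, -0.483]
ft_force: [0.3, -1.1, -1.8]
width: 0.022
t: 17.8
position: [0.5326, -0.139, 0.1626]
tcp_rot: [0.516, 0.483, 0.517, -0.483]
ft_force: [-2.5, -0.7, 0.0]
width: 0.0219
```

```bash
python3 -m crank '[[[0,0.0004,0,0,0,0,1],[0,0,0,0,0,0,1],[0,0,0,0,0,0,1],[0,0,0,0,0,0,1],[0,0,0,0,0,0,1]]]'
python3 - <<'E'
from h import *
for i in range(5):
    robot.grab_frame("wrist"); s=robot.sense(); print(s["t"],s["ft_force"].round(2),s["position"].round(5),s["wrist_torque"].round(2),Rt(s)[:,0].round(4))
E
python3 -m crank '[[[0,0,0,0,0,0,1],[0,0,0,0,0,0,1],[0,0,0,0,0,0,1],[0,-0.001,0,0,0,0,1],[0,-0.004,0,0,0,0,1]]]'
```

```text
t: 18.3
position: [0.5327, -0.1389, 0.1626]
tcp_rot: [0.516, 0.483, 0.517, -0.483]
ft_force: [-4.7, -0.5, 0.9]
width: 0.0217
18.35 [-5.31 -0.76  1.84] [ 0.5327  -0.13892  0.1626 ] [-0.27  1.19 -0.04] [-0.0012 -0.     -1.    ]
18.4 [-5.28 -0.47  2.7 ] [ 0.53267 -0.13893  0.16257] [-0.24  1.22 -0.01] [-0.0013  0.     -1.    ]
18.45 [-5.29 -1.39  1.47] [ 0.5327  -0.13891  0.16259] [-0.25  1.16  0.05] [-0.0013  0.     -1.    ]
18.5 [-6.36  0.36  2.11] [ 0.53268 -0.1389   0.16259] [-0.2   1.23  0.01] [-0.0013  0.     -1.    ]
18.55 [-5.08 -1.49  1.65] [ 0.53269 -0.13892  0.1626 ] [-0.27  1.25 -0.01] [-0.0013  0.     -1.    ]
t: 19.05
position: [0.5295, -0.1393, 0.1627]
tcp_rot: [0.517, 0.484, 0.516, -0.482]
ft_force: [0.3, -0.4, -1.9]
width: 0.0217
```

```bash
python3 -m crank '[[[0,-0.015,0,0,0,0,1],[-0.035,0,0,0,0,0,1],[-0.035,0,0,0,0,0,1],[0,0,0,0,0,0,1],[0,0,0,0,0,0,1]]]'
python3 - <<'E'
from h import *
st(); goto([0.5623,-0.0135,0.2325],1.639)
E
```

```text
t: 19.55
position: [0.5143, -0.1404, 0.2334]
tcp_rot: [0.518, 0.484, 0.515, -0.482]
ft_force: [-0.2, 0.5, -1.5]
width: 0.0222
t 19.55 pos [ 0.5143 -0.1404  0.2334] F [-0.19  0.46 -1.52] w 0.0222
x [ 0.003 -0.001 -1.   ] y [0.998 0.067 0.003] z [ 0.067 -0.998  0.001] j [-0.48  0.22  1.55  0.    1.37 -0.54]
shift total tool [ 0.001   0.0564 -0.1234]
turn total [-1.572   0.0035 -0.0016] shift in target axes [0.0009 0.1233 0.0566]
```

```bash
python3 -m crank '[[[0,0.0141,-0.0308,0,0,0,1],[0,0.0141,-0.0308,0,0,0,1],[0,0.0141,-0.0308,0,0,0,1],[0,0.0141,-0.031,0,0,0,1],[0,0,0,-0.142,0,0,1]]]'
python3 -m crank '[[[0,0,0,-0.143,0,0,1],[0,0,0,-0.143,0,0,1],[0,0,0,-0.143,0,0,1],[0,0,0,-0.143,0,0,1],[0,0,0,-0.143,0,0,1]]]'
python3 -m crank '[[[0,0,0,-0.143,0,0,1],[0,0,0,-0.143,0,0,1],[0,0,0,-0.143,0,0,1],[0,0,0,-0.143,0,0,1],[0,0,0,-0.143,0,0,1]]]'
python3 - <<'E'
from h import *
st(); goto([0.5623,-0.0135,0.1625],1.639)
E
```

```text
t: 20.05
position: [0.5617, -0.0092, 0.2306]
tcp_rot: [0.549, 0.444, 0.551, -0.444]
ft_force: [0.3, -0.2, -0.2]
width: 0.0219
t: 20.55
position: [0.5607, -0.0129, 0.2306]
tcp_rot: [0.67, 0.223, 0.672, -0.223]
ft_force: [-0.8, -0.8, -0.1]
width: 0.0218
t: 21.05
position: [0.5607, -0.013, 0.2306]
tcp_rot: [0.706, -0.026, 0.707, 0.027]
ft_force: [-1.1, -0.8, -1.0]
width: 0.0216
t 21.05 pos [ 0.5607 -0.013   0.2306] F [-1.05 -0.81 -0.96] w 0.0216
x [-0.003  0.001 -1.   ] y [-0.074  0.997  0.001] z [ 0.997  0.074 -0.002] j [-0.22  0.27  1.49  0.    1.38 -1.87]
shift total tool [ 0.0681 -0.0007  0.0017]
turn total [ 0.0059 -0.0024 -0.0013] shift in target axes [ 0.0681 -0.0006  0.0015]
```

```bash
python3 -m crank '[[[0.025,0,0.001,0.005,0,0,1],[0.025,0,0,0,0,0,1],[0.018,0,0,0,0,0,1],[0,0,0,0,0,0,1],[0,0,0,0,0,0,1]]]'
python3 - <<'E'
from h import *
st(); goto([0.5637,-0.0335,0.1625],1.639)
snap("top","pics/t5.png");snap("scene","pics/s5.png")
a=cv2.resize(load("pics/s5.png")["color"][150:250,210:310],(600,600),interpolation=cv2.INTER_CUBIC)
cv2.imwrite("pics/c7.png",np.clip(a*1.,0,255).astype(np.uint8))
E
```

```text
t: 21.55
position: [0.5619, -0.0131, 0.1637]
tcp_rot: [0.706, -0.022, 0.707, 0.023]
ft_force: [0.4, -1.1, -0.7]
width: 0.022
t 21.55 pos [ 0.5619 -0.0131  0.1637] F [ 0.42 -1.08 -0.67] w 0.0220
x [-0.002  0.001 -1.   ] y [-0.063  0.998  0.001] z [ 0.998  0.063 -0.002] j [-0.22  0.32  1.58  0.    1.24 -1.86]
shift total tool [ 0.0012 -0.0205  0.0005]
turn total [-0.005  -0.0019 -0.0008] shift in target axes [ 0.0012 -0.0205  0.0004]
```

View pics/c7.png

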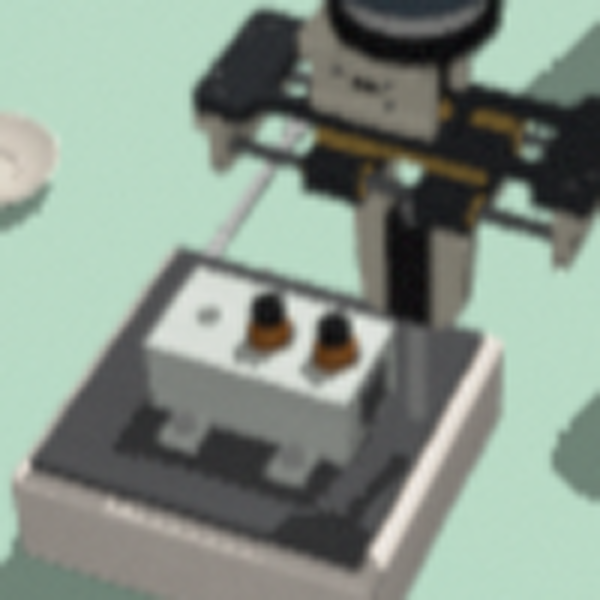

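```bash
python3 -m crank '[[[0.0005,-0.006,0,-0.004,0,0,1],[0,-0.006,0,0,0,0,1],[0,-0.004,0,0,0,0,1],[0,0,0,0,0,0,1],[0,0,0,0,0,0,1]]]'
python3 -m crank '[[[0,-0.0005,0,0,0,0,1],[0,0,0,0,0,0,1],[0,-0.0005,0,0,0,0,1],[0,0,0,0,0,0,1],[0,0,0,0,0,0,1]]]'
python3 -m crank '[[[0,-0.0005,0,0,0,0,1],[0,0,0,0,0,0,1],[0,-0.0005,0,0,0,0,1],[0,0,0,0,0,0,1],[0,0,0,0,0,0,1]]]'
python3 - <<'E'
from h import *
st(); goto([0.5637,-0.0335,0.1625],1.639)
E
```

```text
t: 22.15
position: [0.5634, -0.0295, 0.1643]
tcp_rot: [0.707, -0.024, 0.707, 0.024]
ft_force: [-0.1, 0.5, -2.5]
width: 0.0219
t: 22.65
position: [0.5635, -0.0302, 0.1641]
tcp_rot: [0.707, -0.024, 0.707, 0.024]
ft_force: [0.8, 0.3, -1.9]
width: 0.022
t: 23.15
position: [0.5635, -0.0307, 0.1641]
tcp_rot: [0.707, -0.023, 0.707, 0.024]
ft_force: [0.1, 2.7, -0.1]
width: 0.0219
t 23.15 pos [ 0.5635 -0.0307  0.1641] F [ 0.13  2.73 -0.09] w 0.0219
x [-0.     0.001 -1.   ] y [-0.067  0.998  0.001] z [ 0.998  0.067 -0.   ] j [-0.25  0.33  1.58  0.    1.24 -1.89]
shift total tool [ 0.0016 -0.0028  0.    ]
turn total [-0.001 -0.    -0.001] shift in target axes [ 0.0016 -0.0028  0.    ]
```

```bash
python3 -m crank '[[[0,-0.0003,0,0,0,0,1],[0,0,0,0,0,0,1],[0,0,0,0,0,0,1],[0,0,0,0,0,0,1],[0,0,0,0,0,0,1]]]'
python3 - <<'E'
from h import *
for i in range(5):
    d=snap(["wrist","top","scene","wrist","scene"][i],f"pics/e{i}.png"); s=robot.sense(); print(s["t"],s["ft_force"].round(2),s["position"].round(5),s["wrist_torque"].round(2),Rt(s)[:,0].round(4))
a=cv2.resize(load("pics/e2.png")["color"][160:240,220:300],(600,600),interpolation=cv2.INTER_CUBIC)
cv2.imwrite("pics/c8.png",np.clip(a*1.,0,255).astype(np.uint8))
E
```

```text
t: 23.65
position: [0.5635, -0.0307, 0.1641]
tcp_rot: [0.707, -0.023, 0.707, 0.024]
ft_force: [0.5, 5.3, 0.8]
width: 0.0216
23.7 [-0.94  4.91 -1.  ] [ 0.56348 -0.03072  0.16416] [ 1.36 -0.19 -0.04] [-1.0e-04  1.4e-03 -1.0e+00]
23.75 [-0.53  5.32 -0.  ] [ 0.56345 -0.03071  0.16413] [ 1.36 -0.12 -0.06] [-2.0e-04  1.4e-03 -1.0e+00]
23.8 [ 0.62  5.7  -0.08] [ 0.56347 -0.03075  0.16413] [ 1.33 -0.19 -0.01] [-1.0e-04  1.4e-03 -1.0e+00]
23.85 [-0.12  5.57 -0.22] [ 0.56345 -0.03073  0.16412] [ 1.29 -0.19 -0.01] [-2.0e-04  1.4e-03 -1.0e+00]
23.9 [ 0.9   5.4  -0.66] [ 0.56345 -0.03071  0.16412] [ 1.36 -0.14 -0.04] [-2.0e-04  1.4e-03 -1.0e+00]
```

View pics/c8.png

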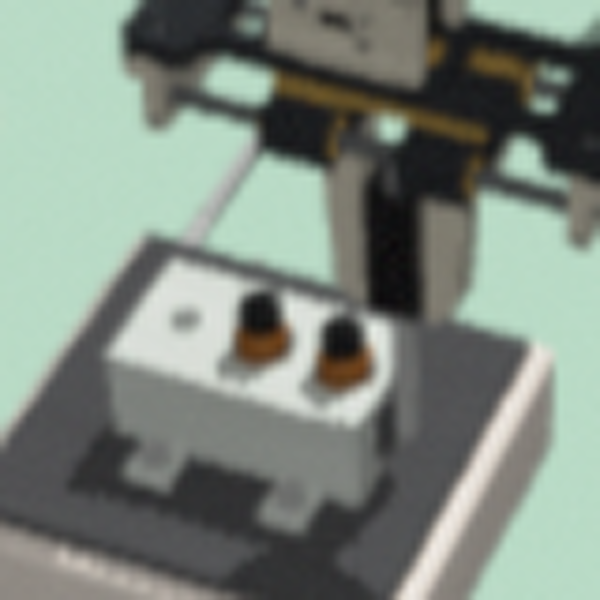

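View pics/e0.png

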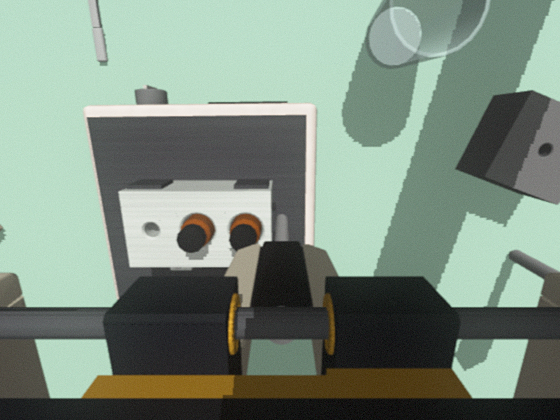

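```bash
python3 -m crank '[[[0,0.001,0,0,0,0,1],[0,0.004,0,0,0,0,1],[0,0.005,0,0,0,0,1],[0,0.005,0,0,0,0,1],[0,0,0,0,0,0,1]]]'
python3 - <<'E'
from h import *
for f,p in [("e0",(151.3,229)),("e2",(244.3,202.3)),("t3",(347/5.4545+264.6,266/5.4545+144.6))]:
    d=load(f"pics/{f}.png"); print(f,back(d,p,.115),proj(d,[.5701,-.1285,.115]))
# same-camera check on known gripper thing: pin visible in w3 / c7
a=cv2.resize(load("pics/e0.png")["color"][150:300,110:310],(800,600),interpolation=cv2.INTER_CUBIC)
cv2.imwrite("pics/c9.png",a)
d=load("pics/e0.png"); s=[.56345,-.0307]
print("pin at z=.09,.15",proj(d,[s+[.09],s+[.115],s+[.16]]))
E
```

```text
t: 24.4
position: [0.5624, -0.016, 0.1642]
tcp_rot: [0.707, -0.024, 0.707, 0.024]
ft_force: [0.1, -0.1, -1.4]
width: 0.0219
e0 [ 0.5684213  -0.12803347  0.115     ] [[150.7847865  231.07291689]]
e2 [ 0.57065507 -0.1253117   0.115     ] [[243.4807524  201.85544697]]
t3 [ 0.57093274 -0.13116027  0.115     ] [[327.13627423 193.71863045]]
pin at z=.09,.15 [[281.44046929 220.83707035]
 [281.51961489 230.98207586]
 [281.71402625 255.90202735]]
```

View pics/c9.png

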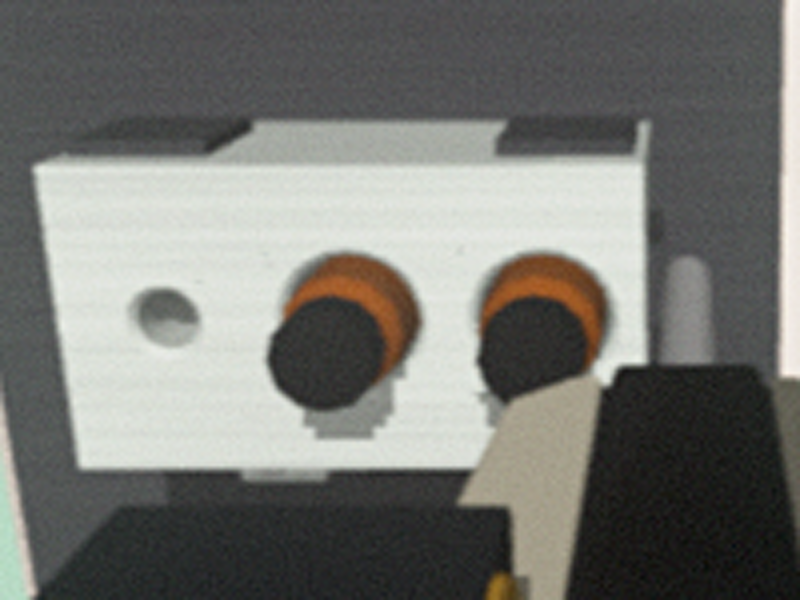

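Run:
```python
from h import *
d=load("pics/e0.png"); s=np.array([.56345,-.0307])
th=np.linspace(0,2*np.pi,200)
for r,z in [(5,.089),(4,.0874)]:
    X=np.c_[s[0]+r/1000*np.cos(th),s[1]+r/1000*np.sin(th),np.full(200,z)]; p=proj(d,X); print(r,"rows",p[:,1].min(),p[:,1].max(),"cols",p[:,0].min(),p[:,0].max())
# block corners predicted by touch vs seen
u=np.array([.99767,.06825]); v=np.array([-.06825,.99767]); o=u*.55998-v*.13209
for a,b in [(-30,55),(-30,-55),(30,-55),(0,-35)]:
    q=o+u*a/1000+v*b/1000; print((a,b),proj(d,[*q,.115])[0])
print([ (np.array(c)/4+[110-.4,150-.4]).round(1) for c in [(645,160),(35,165),(80,468),(166,317)]])
g=cv2.cvtColor(d["color"],cv2.COLOR_BGR2GRAY)
print(g[208:224,276:288])
```

```text
5 rows 214.7146376687565 226.16629876027275 cols 275.43160759787423 287.4434814239415
4 rows 215.3171087550812 224.4279380122539 cols 276.6574380369439 286.2087381299559
(-30, 55) [270.43301443 191.75037169]
(-30, -55) [118.1958245  191.89370859]
(30, -55) [129.6267319  267.52377164]
(0, -35) [150.80749169 231.04823435]
[array([270.8, 189.6]), array([118.4, 190.8]), array([129.6, 266.6]), array([151.1, 228.8])]
[[ 78  74  82  73  85  89  82  84  83  81  87  77]
 [ 74  88  85  86  80  80  86  84  83  82  81  86]
 [ 74  76  81  80  82  84  84  82  79  86  75  80]
 [ 75  78  80  81  82  84  83  82  87  81  87  88]
 [ 77  81  76  81  75  78  81  80  77  82  87  78]
 [ 78  77  86  82  86  86  91  85  82  79  84  82]
 [ 75  90  94 102 114 121 123 114 101  86  84  85]
 [ 76  87 108 123 131 141 138 134 123 104  94  79]
 [ 84 101 120 127 134 138 139 143 137 122 104  87]
 [ 91 109 120 128 134 139 137 143 138 132 111  96]
 [ 85 109 125 127 135 137 136 140 141 128 110 101]
 [ 88 111 120 130 129 138 137 138 136 133 120  99]
 [ 96 114 123 129 137 138 140 141 135 134 120  99]
 [ 96 111 125 131 134 134 139 143 139 133 126 108]
 [ 93 113 117 131 136 136 141 141 140 132 124 109]
 [102 111 119 127 137 140 133 138 138 138 120 106]]
```

```bash
python3 -m crank '[[[-0.035,0,0,0,0,0,1],[-0.035,0,0,0,0,0,1],[0,-0.03,0,0,0,0,1],[0,-0.04,0,0,0,0,1],[0,-0.04,0,0,0,0,1]]]'
python3 -m crank '[[[0,0,0,0,0,0,1],[0,0,0,0,0,0,1],[0,0,0,0,0,0,1],[0,0,0,0,0,0,1],[0,0,0,0,0,0,1]]]'
python3 - <<'E'
from h import *
st(); goto([0.5697,-0.1285,0.20],1.639)
E
```

```text
t: 24.9
position: [0.5702, -0.1272, 0.2348]
tcp_rot: [0.707, -0.025, 0.706, 0.024]
ft_force: [0.2, 0.3, -1.3]
width: 0.0216
t: 25.4
position: [0.57, -0.1252, 0.2343]
tcp_rot: [0.707, -0.024, 0.707, 0.024]
ft_force: [-1.3, -0.1, -2.0]
width: 0.0215
t 25.40 pos [ 0.57   -0.1252  0.2343] F [-1.34 -0.12 -2.01] w 0.0215
x [ 0.  0. -1.] y [-0.069  0.998  0.   ] z [0.998 0.069 0.   ] j [-0.41  0.31  1.43  0.    1.41 -2.05]
shift total tool [ 0.0343 -0.0033 -0.0005]
turn total [ 0.0006  0.0001 -0.0001] shift in target axes [ 0.0343 -0.0033 -0.0005]
```

```bash
python3 -m crank '[[[0.01,-0.0033,-0.0005,0,0,0,1],[0.015,0,0,0,0,0,1],[0.009,0,0,0,0,0,1],[0,0,0,0,0,0,1],[0,0,0,0,0,0,1]]]'
python3 - <<'E'
from h import *
st(); goto([0.5697,-0.1285,0.20],1.639)
snap("wrist","pics/b1.png"); snap("scene","pics/b2.png")
a=cv2.resize(load("pics/b1.png")["color"][160:280,220:380],(800,600),interpolation=cv2.INTER_CUBIC)
cv2.imwrite("pics/c10.png",a)
a=cv2.resize(load("pics/b2.png")["color"][160:240,210:290],(600,600),interpolation=cv2.INTER_CUBIC)
cv2.imwrite("pics/c11.png",a)
E
```

```text
t: 25.9
position: [0.5696, -0.1296, 0.2]
tcp_rot: [0.707, -0.024, 0.707, 0.024]
ft_force: [0.4, -0.5, -1.3]
width: 0.0216
t 25.90 pos [ 0.5696 -0.1296  0.2   ] F [ 0.37 -0.48 -1.33] w 0.0216
x [-0.  0. -1.] y [-0.067  0.998  0.   ] z [ 0.998  0.067 -0.   ] j [-0.41  0.33  1.48 -0.    1.33 -2.05]
shift total tool [-0.      0.0011  0.0002]
turn total [-0.0009 -0.0005 -0.0002] shift in target axes [-0.      0.0011  0.0002]
```

View pics/c10.png

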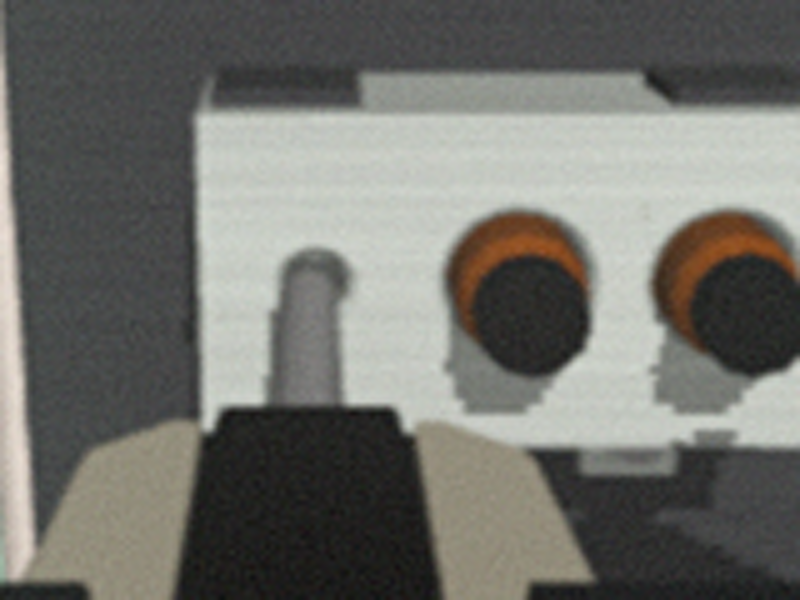

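View pics/c11.png

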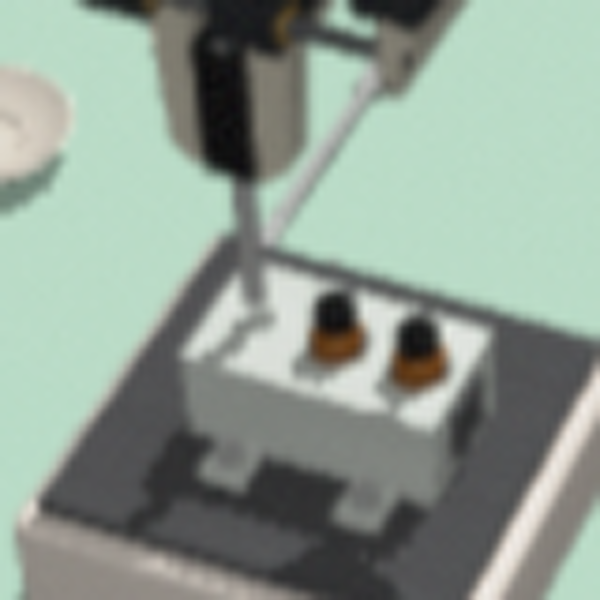

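```bash
python3 -m crank '[[[0,0.0011,0.0002,0,0,0,1],[0,0,0,0,0,0,1],[0.003,0,0,0,0,0,1],[0.003,0,0,0,0,0,1],[0.002,0,0,0,0,0,1]]]'
python3 -m crank '[[[0.002,0,0,0,0,0,1],[0.002,0,0,0,0,0,1],[0,0,0,0,0,0,1],[0,0,0,0,0,0,1],[0,0,0,0,0,0,1]]]'
python3 - <<'E'
from h import *
st(); goto([0.5697,-0.1285,0.157],1.639); print(robot.sense()["wrist_torque"])
E
```

```text
t: 26.5
position: [0.5696, -0.1285, 0.1917]
tcp_rot: [0.707, -0.024, 0.707, 0.024]
ft_force: [0.4, -0.2, -0.8]
width: 0.0214
t: 27.0
position: [0.5698, -0.1286, 0.1883]
tcp_rot: [0.707, -0.024, 0.707, 0.024]
ft_force: [-0.1, 1.0, -1.2]
width: 0.0222
t 27.00 pos [ 0.5698 -0.1286  0.1883] F [-0.09  1.   -1.2 ] w 0.0222
x [ 0. -0. -1.] y [-0.067  0.998 -0.   ] z [0.998 0.067 0.   ] j [-0.41  0.34  1.5  -0.    1.3  -2.05]
shift total tool [ 0.0313  0.0001 -0.0001]
turn total [-0.001   0.0001  0.0001] shift in target axes [ 0.0313  0.0001 -0.0001]
[ 0.09621764 -0.19212301  0.01118352]
```

```bash
python3 -m crank '[[[0.003,0,0,0,0,0,1],[0.003,0,0,0,0,0,1],[0.002,0,0,0,0,0,1],[0,0,0,0,0,0,1],[0,0,0,0,0,0,1]]]'
python3 -m crank '[[[0.004,0,0,0,0,0,1],[0.004,0,0,0,0,0,1],[0.002,0,0,0,0,0,1],[0,0,0,0,0,0,1],[0,0,0,0,0,0,1]]]'
python3 - <<'E'
from h import *
st(); goto([0.5697,-0.1285,0.157],1.639); print(robot.sense()["wrist_torque"])
E
```

```text
t: 27.5
position: [0.5697, -0.1285, 0.18]
tcp_rot: [0.707, -0.024, 0.707, 0.024]
ft_force: [-0.0, 0.1, -1.0]
width: 0.0222
t: 28.0
position: [0.5697, -0.1285, 0.17]
tcp_rot: [0.707, -0.024, 0.707, 0.024]
ft_force: [0.5, 0.6, -0.9]
width: 0.0217
t 28.00 pos [ 0.5697 -0.1285  0.17  ] F [ 0.46  0.59 -0.92] w 0.0217
x [-0.  0. -1.] y [-0.067  0.998  0.   ] z [ 0.998  0.067 -0.   ] j [-0.41  0.35  1.52  0.    1.26 -2.05]
shift total tool [ 0.013  0.    -0.   ]
turn total [-0.001  -0.0003 -0.0002] shift in target axes [ 0.013  0.    -0.   ]
[ 0.18097593 -0.26791991  0.00112283]
```

```bash
python3 -m crank '[[[0.004,0,0,0,0,0,1],[0.004,0,0,0,0,0,1],[0.002,0,0,0,0,0,1],[0,0,0,0,0,0,1],[0,0,0,0,0,0,1]]]'
python3 -m crank '[[[0.001,0,0,0,0,0,1],[0,0,0,0,0,0,1],[0.001,0,0,0,0,0,1],[0,0,0,0,0,0,1],[0,0,0,0,0,0,1]]]'
```

```text
t: 28.5
position: [0.5697, -0.1285, 0.16]
tcp_rot: [0.707, -0.024, 0.707, 0.024]
ft_force: [0.6, 0.4, -1.6]
width: 0.022
t: 29.0
position: [0.5697, -0.1285, 0.1581]
tcp_rot: [0.707, -0.024, 0.707, 0.024]
ft_force: [-0.3, 0.5, -0.8]
width: 0.0221
```

```bash
python3 -m crank '[[[0.0005,0,0,0,0,0,1],[0,0,0,0,0,0,1],[0,0,0,0,0,0,1],[0,0,0,0,0,0,1],[0,0,0,0,0,0,1]]]'
python3 -m crank '[[[0.0005,0,0,0,0,0,1],[0,0,0,0,0,0,1],[0,0,0,0,0,0,1],[0,0,0,0,0,0,1],[0,0,0,0,0,0,1]]]'
```

```text
t: 29.5
position: [0.5698, -0.1285, 0.1576]
tcp_rot: [0.707, -0.024, 0.707, 0.024]
ft_force: [0.1, -0.1, -1.7]
width: 0.0218
t: 30.0
position: [0.5698, -0.1285, 0.1571]
tcp_rot: [0.707, -0.024, 0.707, 0.024]
ft_force: [0.6, -0.3, -1.7]
width: 0.0216
```

```bash
python3 -m crank '[[[0.0005,0,0,0,0,0,1],[0,0,0,0,0,0,1],[0,0,0,0,0,0,1],[0,0,0,0,0,0,1],[0,0,0,0,0,0,1]]]'
python3 -m crank '[[[0.0004,0,0,0,0,0,1],[0,0,0,0,0,0,1],[0,0,0,0,0,0,1],[0,0,0,0,0,0,1],[0,0,0,0,0,0,1]]]'
```

```text
t: 30.5
position: [0.5698, -0.1286, 0.1567]
tcp_rot: [0.707, -0.024, 0.707, 0.024]
ft_force: [0.0, -0.6, -0.9]
width: 0.0223
t: 31.0
position: [0.5699, -0.1286, 0.1566]
tcp_rot: [0.707, -0.024, 0.707, 0.024]
ft_force: [-1.4, 0.5, 5.0]
width: 0.022
```

Bottomed out (Fz rises by 6 N at TCP z 0.1566, so the tip is at about 0.080). Now I release and back away upwards.

```bash
python3 -m crank '[[[-0.0003,0,0,0,0,0,1],[0,0,0,0,0,0,0.7],[0,0,0,0,0,0,0.5],[0,0,0,0,0,0,0.3],[0,0,0,0,0,0,0.3]]]'
python3 -m crank '[[[0,0,0,0,0,0,0.2],[0,0,0,0,0,0,0.2],[0,0,0,0,0,0,0.2],[0,0,0,0,0,0,0.2],[0,0,0,0,0,0,0.2]]]'
python3 - <<'E'
from h import *
st();d=snap("wrist","pics/r1.png"); snap("scene","pics/r2.png")
E
```

```text
t: 31.5
position: [0.5697, -0.1285, 0.1562]
tcp_rot: [0.707, -0.024, 0.707, 0.024]
ft_force: [0.7, -0.1, 0.0]
width: 0.0474
t: 32.0
position: [0.5698, -0.1286, 0.1566]
tcp_rot: [0.707, -0.024, 0.707, 0.024]
ft_force: [0.0, -1.4, 0.1]
width: 0.0746
t 32.00 pos [ 0.5698 -0.1286  0.1566] F [ 0.04 -1.45  0.08] w 0.0746
x [ 0. -0. -1.] y [-0.067  0.998 -0.   ] z [0.998 0.067 0.   ] j [-0.41  0.37  1.54  0.    1.23 -2.05]
```

View pics/r1.png

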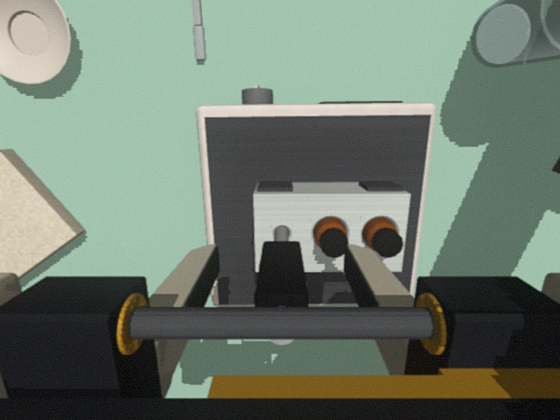

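Jaws clear of the handle (pin in the bore at about pixel (282,232)). Going straight up.

```bash
python3 -m crank '[[[-0.01,0,0,0,0,0,0.2],[-0.03,0,0,0,0,0,0.2],[-0.04,0,0,0,0,0,0.2],[-0.04,0,0,0,0,0,0.2],[-0.03,0,0,0,0,0,0.2]]]'
python3 -m crank '[[[0,-0.03,-0.04,0,0,0,0.2],[0,0,-0.04,0,0,0,0.2],[0,0,-0.04,0,0,0,0.2],[0,0,0,0,0,0,0.2],[0,0,0,0,0,0,0.2]]]'
python3 - <<'E'
from h import *
st();snap("scene","pics/f1.png");d=snap("wrist","pics/f2.png");snap("top","pics/f3.png")
a=cv2.resize(load("pics/f1.png")["color"][140:240,210:310],(600,600),interpolation=cv2.INTER_CUBIC)
cv2.imwrite("pics/c12.png",a)
e=load("pics/f1.png"); print("stub base/handle bottom/bore mouth",proj(e,[[.5698,-.1286,.215],[.5698,-.1286,.155],[.5698,-.1286,.115]]))
E
```

```text
t: 32.6
position: [0.5702, -0.1287, 0.3104]
tcp_rot: [0.708, -0.024, 0.706, 0.023]
ft_force: [1.3, 0.5, -0.4]
width: 0.0743
t: 33.1
position: [0.452, -0.1668, 0.3079]
tcp_rot: [0.708, -0.024, 0.706, 0.023]
ft_force: [0.3, -0.1, -0.8]
width: 0.0745
t 33.10 pos [ 0.452  -0.1668  0.3079] F [ 0.34 -0.12 -0.77] w 0.0745
x [ 0.002 -0.001 -1.   ] y [-0.066  0.998 -0.001] z [0.998 0.066 0.002] j [-0.59  0.08  1.53  0.    1.52 -2.22]
stub base/handle bottom/bore mouth [[241.11532176 176.80999498]
 [242.58333194 192.17056698]
 [243.50198889 201.7829637 ]]
```

View pics/c12.png

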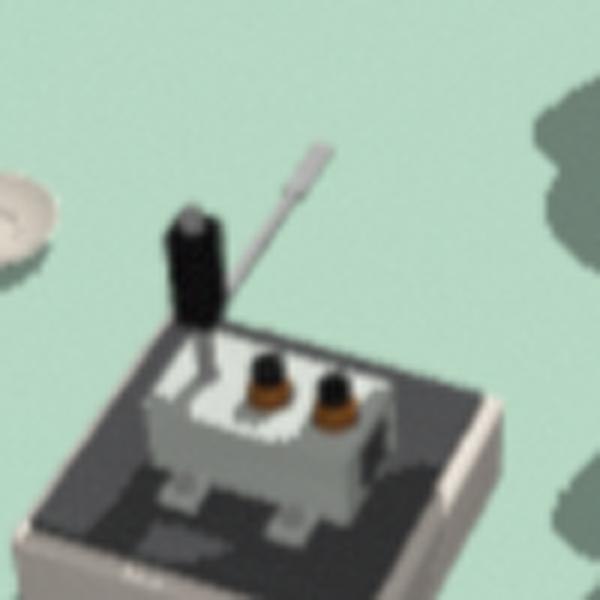

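View pics/f2.png

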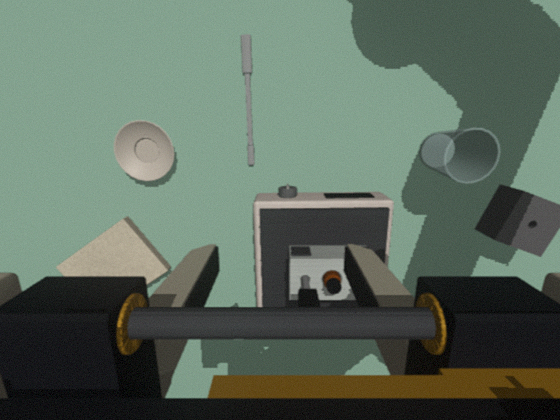

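View pics/f3.png

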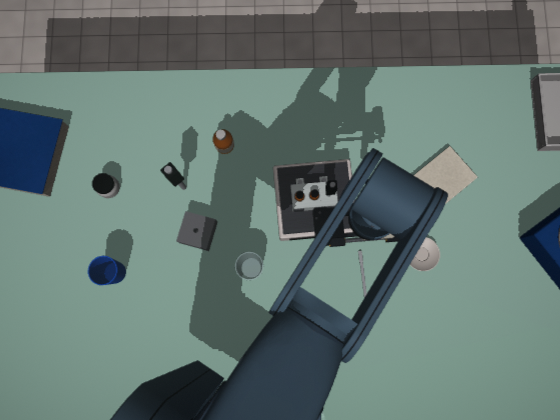

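```bash
python3 -c "
from rig import robot
print(robot.finish_job())"
```

```text
the job is handed in; nothing more can be done
None
```

The job is done and handed in at about 33 s. The probe stands fully home in the block's small bore, released, with the arm clear of everything.

**Touches:** I touched the pads with the side of the pin in the order asked. Each touch was held steadily for at least 0.5 s:

| Pad | Steady force |
|---|---|
| Left front | about 4.5 N |
| Right front | about 5.3 N |
| Left end | about 5.4 N |

**Block position:** The touches put the block's turn at 0.068 rad in the robot's frame and the bore at (0.570, -0.1285) m.

**Insertion:** I aimed 0.4 mm short of that in x, because the wrist picture suggested it. The pin went down freely until it met the bottom. There Fz stepped up by about 6 N with the tip at about z = 0.080 m, which is the full 35 mm depth.

**Last checks:** The final pictures show the probe upright in the bore with its handle at about the expected height. The other things on the bench look unmoved.

**Disagreement:** The top camera alone put the bore about 2.7 mm further right in y and 1 mm further out in x than the touches did. The scene camera put it about 3 mm off the other way in y. The wrist camera agreed with the touches to within about 0.5 mm in y and 1.7 mm in x. I went with the touches, and the free entry into the bore bears them out.

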